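# Swing the blue vise lever in over its own vise

## Robot

A 6-joint arm with a two-finger parallel gripper is mounted at the origin on the work surface. World frame = base frame: x ahead of the robot, y to its left, z up, the work surface at z = 0. Lengths are in mm, angles in rad, forces in N, time in s.
With the tool pointing down it reaches from about 350 to 875 mm from the base axis. Payload 4.2 kg.
Tool frame: the origin (TCP) lies at the very end of the fingers, on their centre line; the grasp point (between the pads) lies arm.grip_point_offset behind it (arm.grip_point_offset is the distance from the TCP to the grasp point, in mm); z points along the fingers, y is the line along which they close (so a half turn about z gives the same grasp; the last joint's range is limited). The gripper opens to 85 mm and grips with 20 to 120 N. Pads are 22 mm wide; open, the fingers measure 114 mm over their backs; the gripper's body (76 mm by 85 mm) begins 54 mm behind the grasp point. The pads swing forward as they close: fully open they stand 13 mm farther back than shut.
Start: joints at [-0.979, 0.385, 0.008, 0, -1.194, -0.259], TCP at [204.197, -590.68, 231.312] pointing down, gripper open.
Joint ranges: [-3.14, 3.14], [-1.21, 2.06], [-1.07, 1.41], [-3.16, 2.05], [-2.99, -0.16], [-3.1, 3.1]. Speed limits (rad/s): [2.79, 2.79, 3.14, 3.14, 3.14, 3.14].

## Interface

Orientations are given as a unit quaternion [x, y, z, w].
In Python, from bench import arm, cams, ticket gives the robot as it stands.
- The arm moves only by the tool servo_tool, never from a script. Its argument "commands" is a list that holds one entry, the list of rows, each a list of 7 numbers: the closure in counts, from 0 (fully open) to 255 (shut), then the shift along the tool's x, y, z in m, then the turn, a rotation vector about the tool's x, y, z in degrees. In form: [[[grip, x, y, z, ax, ay, az], ...]]. A call has 1 to 10 rows; each row shifts and turns the commanded pose from where the row before left it, along the tool's axes as they then stand; what a row does not reach is not made up. A row lasts 1/12 s, in which the tool goes at most 41.7 mm and 7.16 degrees, less where a joint would pass 70% of its speed; a pose out of reach is approached as far as the arm can. A call with a gripper value outside its range is refused whole. The fingers move at their own pace and stop on an object; the grip force is fixed at half the most. Time passes only in rows, so rows that do not move let the fingers close. It gives the time, the measured TCP pose, the force, the opening and the grip force at its end, in the units of the state.
- arm.read_state(): the state, without advancing time (a new reading comes with each control period).
- cams.get_image(name): name is "side" or "top" or "wrist"; returns a dict with "frame" (384x512x3 uint8, blue, green, red), "K" (3x3 intrinsics, pixels), "T" (4x4, takes a point from camera to world coordinates). Camera axes: x right, y up, looking along -z (the intrinsics and any distortion apply to the point x, -y, -z); pixel columns grow to the right and rows downward; lengths in mm; the calibration is good to about 2 mm. A picture is of the moment at which its call begins. There is no depth.
- ticket.job_done(): hands the job in; it is judged then, once.
The state is a dict: "clock": time; "joints": joint angles; "joint_vel": joint speeds; "joint_efforts": joint torques, N m; "position": TCP position; "ee_rot": TCP orientation; "contact_force": force on the tool from outside, world axes, zero at the start; "wrist_torque": the same for the moment, N m; "gripper_width": finger opening in mm; "grasp_force": force on a finger pad.
Only numpy, scipy, OpenCV 4.12 (cv2) and the standard library are available. Lean on these libraries where they do the work, as an engineer would, in place of code of your own. Each camera call takes 0.05 s, during which the arm holds its last target. There are 200 camera calls.

## Task

The clamping lever of the tall key vise, the one with the blue lever and the upright blue grip, has been left swung out sideways over its neighbour. Swing it back in until it lies lengthwise in line with its own vise, as the red and black levers do on theirs, and let go of it. Leave the red and black levers as they are.

Things in the scene. Friction and masses are not known exactly. Their poses are not given: they have to be found in the camera images.
- blue_lever (a joint): Angle (rad) of the blue lever on the one tall vise. 0: straight along its own vise, pointing away from the robot. Positive: swung anticlockwise seen from above, to the robot's left; starts at 0.9 to 1.5. Vertical hinge, range -0.7 to 1.7 (no stop at 0); dry friction, about 2 N at the grip; stays where left. Vise: steel block 185 x 85 mm, top 118 mm above the bench, on a 20 mm aluminium plate.
- blue_grip (a point): Centre, half-way up, of the upright blue cylindrical grip at the blue lever's free end: 26 mm across, 50 mm high. Its x axis points outwards along the lever, z up. The hinge axis lies 120 mm from this point along -x, on the vise's centre line, 40 mm from the vise's near end. The lever's arm is 16 mm wide, its top 25 mm below this point, which is 156 mm above the bench.
- red_lever (a joint): Bystander: angle (rad) of the red lever on a low vise, same meaning of the angle; starts near 0 (in line with its vise), to be left so. Its top is 103 mm above the bench. The three vises stand side by side in any order, about 145 mm apart, with a low rack of key blanks (95 mm high) to the left of them.
- black_lever (a joint): Bystander: angle (rad) of the black lever on the other low vise, same size and meaning as the red one; starts near 0, to be left so.

How it is judged (in metres and radians):
At the end, for the whole second after the job is handed in: The blue lever rests within 0.2 rad (11 degrees) of its own vise's length, and the red and black levers are still within 0.25 rad of theirs (value of joint blue_lever between -0.2 and 0.2 rad and velocity of joint blue_lever between -0.05 and 0.05 rad/s and value of joint red_lever between -0.25 and 0.25 rad and value of joint black_lever between -0.25 and 0.25 rad); the robot touches nothing.
It fails at once if the red lever is pushed more than 0.25 rad out of line (value of joint red_lever above 0.25 rad or value of joint red_lever below -0.25 rad).
It fails at once if the black lever is pushed more than 0.25 rad out of line (value of joint black_lever above 0.25 rad or value of joint black_lever below -0.25 rad).
It also fails if it takes over 38 s, if anything falls off the work surface, if the arm or the gripper's body presses on something with over 40 N, if the wrist force passes 120 N, or if a joint passes its speed limit or range.

## Working session

There is one attempt and no reset: what is moved stays moved. The work goes in short steps, Python scripts to look and compute and a tool call to move; the robot and the scene stay as the last step left them, time stands still between calls to the robot, and variables do not carry over. Pictures are saved under pics/ and viewed, at most 10 in all, crops included, and the job is handed in when it is done.

Besides the shell and the picture viewer there is one more tool, called after "Emit:" as name([rows], argument=value, ...), one row to a line, values as JSON. servo_tool: Moves the arm, as the interface text tells. Its arguments: {"type":"object","properties":{"commands":{"type":"array","items":{"type":"array","items":{"type":"array","items":{"type":"number"}}}}},"required":["commands"]}

```bash
mkdir -p pics
cat > h.py <<'E'
import numpy as np,cv2
from bench import arm,cams,ticket
def snap(n,f):
    d=cams.get_image(n); cv2.imwrite('pics/'+f,d['frame']); np.savez('pics/'+f+'.npz',K=d['K'],T=d['T']); return d
def px2z(f,u,v,z):
    d=np.load('pics/'+f+'.npz'); K,T=d['K'],d['T']
    r=np.linalg.inv(K)@[u,v,1]; r=T[:3,:3]@[r[0],-r[1],-r[2]]; o=T[:3,3]
    return o+r*(z-o[2])/r[2]
E
python3 - <<'E'
from h import *
a=snap('top','t0.png');b=snap('side','s0.png')
cv2.imwrite('pics/ts0.png',cv2.resize(np.vstack([a['frame'],b['frame']]),(400,600)))
print(a['T'],b['T'],arm.read_state(),arm.grip_point_offset)
E
```

```text
[[-1.88462949e-01  9.62329922e-01 -1.95966423e-01  4.57609203e+02]
 [-9.82071044e-01 -1.85537449e-01  3.33514609e-02 -5.50976684e+01]
 [-4.26400146e-03  1.98738465e-01  9.80043285e-01  7.88344444e+02]
 [ 0.00000000e+00  0.00000000e+00  0.00000000e+00  1.00000000e+00]] [[-7.90865629e-01  4.47005935e-01 -4.17991927e-01  2.81387191e+02]
 [-6.11669359e-01 -5.55256065e-01  5.63516901e-01  3.21315549e+02]
 [ 1.98028460e-02  7.01339002e-01  7.12552771e-01  6.07111763e+02]
 [ 0.00000000e+00  0.00000000e+00  0.00000000e+00  1.00000000e+00]] {'clock': 0.1, 'joints': array([-9.79430181e-01,  3.85463699e-01,  6.78433260e-03, -4.32561652e-04,
       -1.19402558e+00, -2.58601462e-01]), 'joint_vel': array([-0.00017758, -0.00227712,  0.00160756,  0.00123065,  0.00066939,
       -0.00121635]), 'joint_efforts': array([ 1.03764021e-03, -3.93320203e+01,  1.88929367e+01,  4.19792935e+00,
       -2.60683235e-03,  4.86967735e-06]), 'position': array([ 204.00763514, -590.21670449,  230.34953199]), 'ee_rot': array([-1.65536997e-01,  9.86203098e-01,  9.52305977e-04, -2.10315705e-04]), 'contact_force': array([ 0.39818631,  0.40700365, -0.55713013]), 'wrist_torque': array([ 0.02009944, -0.003172  , -0.03196397]), 'grasp_force': 0.0, 'gripper_width': 85.35060879702976} 18.700000000000003
```

View pics/t0.png

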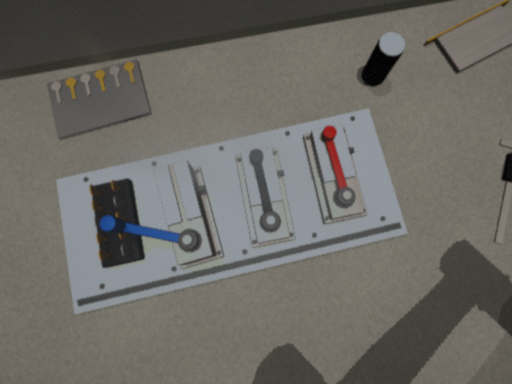

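View pics/s0.png

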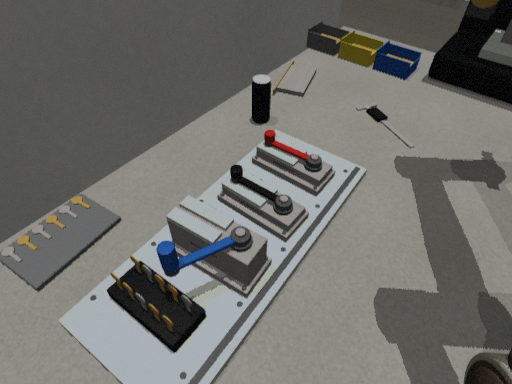

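The top view shows the blue grip at about (108,224) over the rack and its hinge at (189,240). The black lever runs from (270,220) to (256,157), and the red one from (345,196) to (329,132).

Run:
```python
from h import *
t=cv2.imread('pics/t0.png')[150:290,70:240]; s=cv2.imread('pics/s0.png')[190:300,130:290]
cv2.imwrite('pics/c0.png',np.hstack([cv2.resize(t,None,fx=2.35,fy=2.35*1,interpolation=cv2.INTER_CUBIC)[:329],cv2.resize(s,(400,275),interpolation=cv2.INTER_CUBIC) if 0 else cv2.copyMakeBorder(cv2.resize(s,(400,275),interpolation=cv2.INTER_CUBIC),0,54,0,0,0)]))
P=lambda u,v,z:px2z('t0.png',u,v,z).round(1)
print('grip',P(108,223,181),'hinge',P(189,239,135))
print('side grip',px2z('s0.png',166,245,181),'hinge',px2z('s0.png',240,236,135))
for a,b in [((270,220),(256,157)),((345,196),(329,132))]:
    p,q=P(*a,95),P(*b,115);print(p,q,np.degrees(np.arctan2(*(q-p)[[1,0]])))
# plate edges: near edge, at z=20
p,q=P(78,304,20),P(405,236,20);print(p,q,np.degrees(np.arctan2(*(p-q)[[1,0]]))-90)
```

```text
grip [558.9 167.5 181. ] hinge [514.5  54.6 135. ]
side grip [561.84361335 165.92240568 181.        ] hinge [511.64441647  62.61779894 135.        ]
[523.9 -85.8  95. ] [637.4 -82.2 115. ] 1.8167020094104578
[ 540.9 -227.    95. ] [ 658.3 -220.8  115. ] 3.0230335304534224
[443.5 299.8  20. ] [ 450.5 -342.4   20. ] 0.6245010493709771
```

View pics/c0.png

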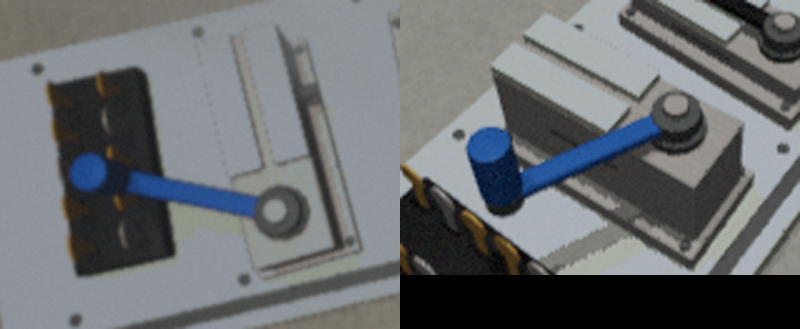

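Emit:
servo_tool([
  [[80,-0.028,0.0285,0,0,0,0],[80,-0.028,0.0285,0,0,0,0],[80,-0.028,0.0285,0,0,0,0],[80,-0.028,0.0285,0,0,0,0],[80,-0.028,0.0285,0,0,0,0],[80,-0.028,0.0285,0,0,0,0],[80,-0.028,0.0285,0,0,0,0],[80,-0.028,0.0285,0,0,0,0],[80,-0.028,0.0285,0,0,0,0],[80,-0.028,0.0285,0,0,0,0]],
])

```text
clock: 0.93
position: [375.8, -227.9, 231.2]
ee_rot: [-0.166, 0.986, 0.0, -0.0]
contact_force: [0.7, -1.0, -0.2]
gripper_width: 58.6
grasp_force: 0.0
```

Emit:
servo_tool([
  [[80,-0.028,0.0285,0,0,0,0],[80,-0.028,0.0285,0,0,0,0],[80,-0.028,0.0285,0,0,0,0],[80,-0.028,0.0285,0,0,0,0],[80,-0.028,0.0285,0,0,0,0],[80,-0.028,0.0285,0,0,0,0],[80,-0.028,0.0285,0,0,0,0],[80,-0.028,0.0285,0,0,0,0],[80,-0.028,0.0285,0,0,0,0],[80,-0.028,0.0285,0,0,0,0]],
])

```text
clock: 1.77
position: [547.4, 132.9, 230.9]
ee_rot: [-0.166, 0.986, -0.0, -0.0]
contact_force: [0.7, -0.2, 0.7]
gripper_width: 58.4
grasp_force: 0.0
```

Emit:
servo_tool([
  [[80,0,0,0,0,0,-7],[80,0,0,0,0,0,-7],[80,0,0,0,0,0,-7],[80,0,0,0,0,0,-7],[80,0,0,0,0,0,-7],[80,0,0,0,0,0,-7],[80,0,0,0,0,0,-6.5],[80,0,0,0,0,0,0],[80,0,0,0,0,0,0]],
])

```text
clock: 2.52
position: [547.0, 130.9, 230.9]
ee_rot: [-0.555, 0.832, 0.0, -0.0]
contact_force: [0.1, -0.1, 0.9]
gripper_width: 58.6
grasp_force: 0.0
```

Run:
```python
from h import *
from scipy.spatial.transform import Rotation as R
s=arm.read_state();Rm=R.from_quat(s['ee_rot']).as_matrix();print(s['clock'],s['position'],Rm.round(3),s['gripper_width'],s['joints'])
print('err tool',Rm.T@(np.array([560,167,139])-s['position']))
def ang(f,a,b,z):
    p,q=px2z(f,*a,z),px2z(f,*b,z);return p.round(),q.round(),np.degrees(np.arctan2(*(q-p)[[1,0]]))
print(ang('t0.png',(182.8,220.2),(168.7,166),118)); print(ang('s0.png',(220.8,242),(166.8,216),118)); print(ang('t0.png',(222,255),(198,167),38))
snap('wrist','w1.png')
```

```text
2.5167 [547.02107846 130.89433111 230.92287933] [[-0.384 -0.923 -0.001]
 [-0.923  0.384 -0.   ]
 [ 0.001  0.001 -1.   ]] 58.57817543639394 [ 5.22859540e-01  2.79335372e-01 -1.48371493e-01 -1.69382076e-04
 -1.14391452e+00 -9.17303060e-01]
err tool [-38.37232725   1.83827074  91.90251758]
(array([550.,  63., 118.]), array([650.,  73., 118.]), np.float64(5.780725426719806))
(array([537.,  83., 118.]), array([649., 101., 118.]), np.float64(9.165791639729413))
(array([481.,  14.,  38.]), array([660.,  32.,  38.]), np.float64(5.638490117297629))
```

View pics/w1.png

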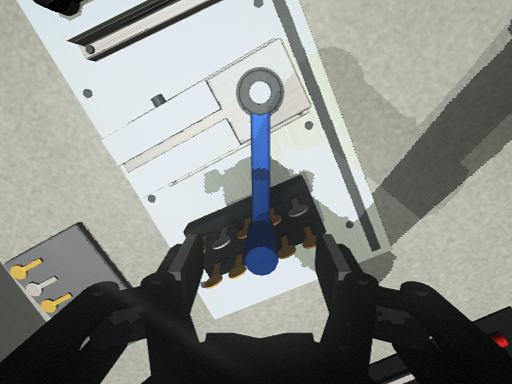

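The wrist view shows the grip top at (262,262) and the hinge at (260,92), centred between the fingers. The vise slot runs from about (238,130) to (128,172).

Run:
```python
from h import *
from scipy.spatial.transform import Rotation as R
W=lambda u,v,z:px2z('w1.png',u,v,z)
h=W(260,92,140);g=W(262,262,181);print(g,h,np.linalg.norm((g-h)[:2]),np.degrees(np.arctan2(*(g-h)[[1,0]])))
for a,b in [((309,108),(168,186)),((207,80),(103,139)),((238,138),(125,172+0)),((280,39),(205,82))]:
    p,q=W(*a,118),W(*b,118);print(p.round(),q.round(),np.degrees(np.arctan2(*(q-p)[[1,0]])))
s=arm.read_state();Rm=R.from_quat(s['ee_rot']).as_matrix();print(Rm.T@(np.array([*g[:2],139])-s['position']))
```

```text
[559.7205434  169.28690493 181.        ] [514.62324388  57.48236931 140.        ] 120.55712591071473 68.03290128865159
[481.  85. 118.] [622. 100. 118.] 6.052316708323679
[551.  32. 118.] [654.  40. 118.] 4.730312088661319
[546.  85. 118.] [652.  73. 118.] -6.132055974658606
[485.  27. 118.] [553.  33. 118.] 4.989925554402738
[-40.33007644   3.02328137  91.99528032]
```

Emit:
servo_tool([
  [[80,-0.02,0.0015,0,0,0,0],[80,-0.02,0.001,0,0,0,0],[80,0,0,0.03,0,0,0],[80,0,0,0.03,0,0,0],[80,0,0,0.022,0,0,0],[80,0,0,0.01,0,0,0],[140,0,0,0,0,0,0],[140,0,0,0,0,0,0],[140,0,0,0,0,0,0],[140,0,0,0,0,0,0]],
])

```text
clock: 3.4
position: [561.3, 169.4, 141.2]
ee_rot: [-0.556, 0.831, -0.0, 0.002]
contact_force: [0.5, -0.4, -0.3]
gripper_width: 38.7
grasp_force: 0.0
```

Run:
```python
from h import *
d=snap('wrist','w2.png')
```

```text
(no output)
```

View pics/w2.png

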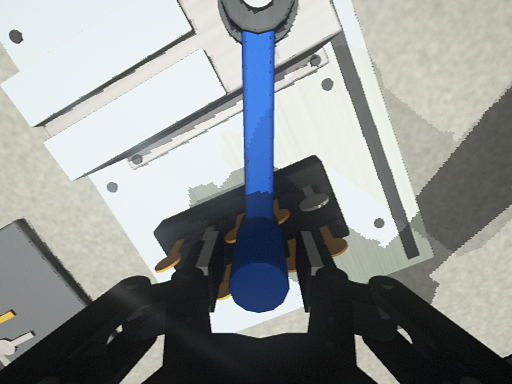

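The grip sits centred between the pads, ending near (260,285), and clear of both, so I'll narrow the cage and swing it in.

Emit:
servo_tool([
  [[158,0,0,0,0,0,0],[158,0,0,0,0,0,0],[158,0.0005,-0.0111,0,0,0,5.3],[158,0.0005,-0.0111,0,0,0,5.3],[158,0.0005,-0.0111,0,0,0,5.3],[158,0.0005,-0.0111,0,0,0,5.3],[158,0.0005,-0.0111,0,0,0,5.3],[158,0.0005,-0.0111,0,0,0,5.3]],
])

```text
clock: 4.12
position: [612.5, 128.5, 139.8]
ee_rot: [-0.305, 0.952, 0.0, 0.001]
contact_force: [-0.5, 1.5, 1.7]
gripper_width: 32.3
grasp_force: 1.0
```

Emit:
servo_tool([
  [[158,0.0005,-0.0111,0,0,0,5.3],[158,0.0005,-0.0111,0,0,0,5.3],[158,0.0005,-0.0111,0,0,0,5.3],[158,0.0005,-0.0111,0,0,0,5.3],[158,0.0003,-0.0056,0,0,0,2.65],[158,0.0003,-0.0056,0,0,0,2.65],[158,0.0003,-0.0056,0,0,0,2.65],[158,0.0003,-0.0056,0,0,0,2.65],[158,0,0,0,0,0,0],[158,0,0,0,0,0,0]],
])

```text
clock: 4.95
position: [633.7, 65.8, 139.5]
ee_rot: [-0.035, 0.999, -0.0, -0.0]
contact_force: [-0.4, -0.2, -0.6]
gripper_width: 32.4
grasp_force: 0.0
```

Run:
```python
from h import *
a=snap('wrist','w3.png');b=snap('top','t3.png')
print(arm.read_state()['contact_force'])
cv2.imwrite('pics/m3.png',cv2.resize(np.hstack([a['frame'],b['frame']]),(800,300)))
```

```text
[-0.60699895 -0.24901351  1.11728927]
```

View pics/m3.png

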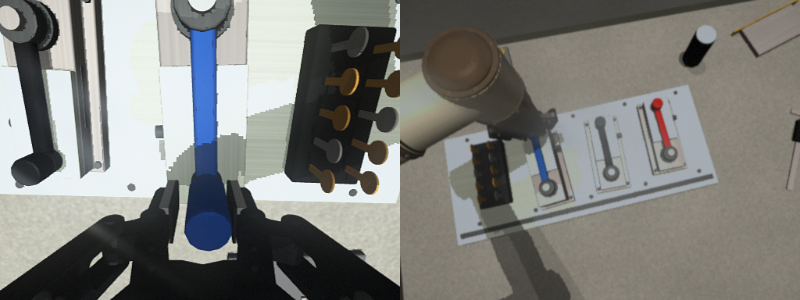

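The lever lies in line with its vise; the grip is at about (210,220) in the wrist half, still between the pads. I'll open, lift, and move clear to check.

Emit:
servo_tool([
  [[80,0,0,0,0,0,0],[80,0,0,0,0,0,0],[80,0,0,0,0,0,0],[80,0,0,-0.02,0,0,0],[80,0,0,-0.03,0,0,0],[80,0,0,-0.03,0,0,0],[80,0,0,-0.03,0,0,0],[80,0,0,0,0,0,0],[80,0,0,0,0,0,0]],
])

```text
clock: 5.8
position: [634.6, 66.3, 251.9]
ee_rot: [-0.035, 0.999, 0.001, 0.003]
contact_force: [-0.7, -0.7, -0.8]
gripper_width: 58.5
grasp_force: 0.0
```

Run:
```python
from h import *
a=snap('wrist','w4.png')
```

```text
(no output)
```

View pics/w4.png

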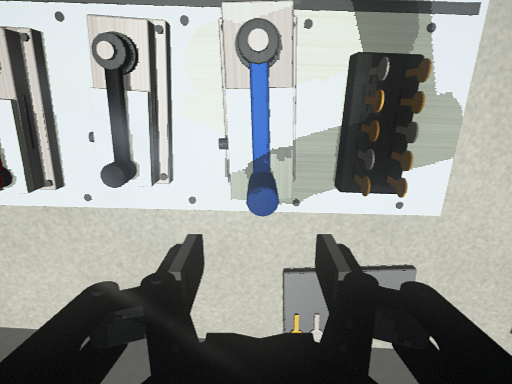

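The lever runs from the hinge at (258,41) to the grip top at (262,203). The vise sides run from (222,18) to (226,190) and from (297,14) to (294,200). The gripper is clear above.

Run:
```python
from h import *
W=lambda u,v,z:px2z('w4.png',u,v,z)
def A(p,q):return p.round(),q.round(),np.degrees(np.arctan2(*(q-p)[[1,0]])).round(2)
print('lever',A(W(258,41,140),W(262,203,181)))
print('black',A(W(108,50,100),W(114,175,128)))
for z in(20,38):print(A(W(222,18,z),W(226,190,z)),A(W(297,14,z),W(294,200,z)))
print('blackvise',A(W(170,25,38),W(170,183,38)))
```

```text
lever (array([516.,  58., 140.]), array([635.,  69., 181.]), np.float64(5.39))
black (array([526., -79., 100.]), array([636., -69., 128.]), np.float64(5.12))
(array([476.,  14.,  20.]), array([679.,  26.,  20.]), np.float64(3.26)) (array([466.,  98.,  20.]), array([687., 118.,  20.]), np.float64(5.09))
(array([480.,  16.,  38.]), array([673.,  27.,  38.]), np.float64(3.26)) (array([471.,  96.,  38.]), array([680., 115.,  38.]), np.float64(5.09))
blackvise (array([490., -39.,  38.]), array([669., -43.,  38.]), np.float64(-1.26))
```

```bash
python3 -c "
from h import *
print(ticket.job_done())"
```

```text
the job is handed in; nothing more can be done
None
```

The blue lever is swung back in line with its vise, at about 5.4° against the vise's measured 3–6° (tolerance 11°), and released; the red and black levers weren't touched, and the job is handed in at about 6 s on the robot's clock, with no verdict returned.

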